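# Push an icing-smeared pot through the worktop waste flap

## Robot

A 6-joint arm with a two-finger parallel gripper is mounted at the origin on the work surface. World frame = base frame: x ahead of the robot, y to its left, z up, the work surface at z = 0. Lengths are in m, angles in rad, forces in N, time in s.
With the tool pointing down it reaches from about 0.375 to 0.9 m from the base axis. Payload 3.1 kg.
Tool frame: the origin (TCP) lies on the centre line of the jaws, within the pads' length; the fingertips stand 17 mm ahead of it and the grasp point (between the pads) lies 2 mm behind it; y points along the fingers, z is the direction in which the jaws open and shut, and the axes are right-handed (so a half turn about y gives the same grasp; the last joint's range is limited). The gripper opens to 85 mm and grips with 20 to 120 N. Pads are 22 mm wide; open, the fingers measure 114 mm over their backs; the gripper's body (76 mm by 85 mm) begins 54 mm behind the grasp point. The pads swing forward as they close: fully open they stand 13 mm farther back than shut.
Start: joints at [-1.429, 0.527, 1.433, -0, 1.181, -0.178], TCP at [0.197, -0.593, 0.221] pointing down, gripper open.
Joint ranges: [-3.08, 3.08], [-0.75, 2.2], [0.22, 2.44], [-1.43, 4.57], [0, 2.65], [-2.85, 2.85]. Speed limits (rad/s): [2.79, 2.79, 3.14, 3.14, 3.14, 3.14].

## Interface

Orientations are given as a unit quaternion [x, y, z, w].
In Python, from station import manip gives the robot as it stands.
- The arm moves only by the shell command python3 -m handwheel 'ROWS' [FORCE]. ROWS is JSON, one flat list of numbers, 7 for each row, row after row: the shift along the tool's x, y, z in cm, then the turn, a rotation vector about the tool's x, y, z in rad, then the finger opening in cm, from 0 to 8.54. A call has 1 to 10 rows; each row is the pose to reach, as a shift and turn from the pose commanded when the call began, along the tool's axes at that moment; what a row does not reach only later rows make up. A row lasts 1/12 s, in which the tool goes at most 41.7 mm and 7.16 degrees, less where a joint would pass 70% of its speed; a pose out of reach is approached as far as the arm can. A call with a gripper value outside its range is refused whole. The fingers move at their own pace and stop on an object; FORCE is the grip in N (left out, the last holds). Time passes only in rows, so rows that repeat a pose let the fingers close. It gives the time, the measured TCP pose, the force and the opening at its end, in the units of the state.
- manip.sense(): the state, without advancing time (a new reading comes with each control period).
- manip.snapshot(name): name is "side" or "top" or "wrist"; returns a dict with "frame" (480x640x3 uint8, red, green, blue), "depth" (480x640 float32, m along the optical axis (not along the pixel's ray), 0 where there is no reading), "camera_matrix" (3x3 intrinsics, pixels), "k1" (the pictures are not rectified: a ray, as slopes to the right and down, at radius r is drawn at 1 + k1 r^2 times it, then the intrinsics apply), "rvec" (rotation vector, rad) and "tvec" (3), from world to camera coordinates, as OpenCV has them. Camera axes: x right, y down, z forward; pixel columns grow to the right and rows downward; lengths in m; the calibration is good to about 2 mm. A picture is of the moment at which its call begins.
- manip.sign_off(): hands the job in, once; it reports no verdict.
The state is a dict: "t": time; "q": joint angles; "qd": joint speeds; "tau": joint torques, N m; "tcp_pos": TCP position; "tool_rot": TCP orientation; "force": force on the tool from outside, world axes, zero at the start; "ft_torque": the same for the moment, N m; "finger_gap": opening from 0.0 (shut) to 1.0 (fully open).
Only numpy, scipy, OpenCV 4.12 (cv2) and the standard library are available. Lean on these libraries where they do the work, as an engineer would, in place of code of your own. Each camera call takes 0.05 s, during which the arm holds its last target.

## Task

Clear the empty, icing-smeared pot into the waste pan under the bench without picking it up or squeezing it: press the sprung waste flap in the worktop down with one fingertip and, while you hold it open, push the pot over the edge of the opening with the other finger, keeping the flap down until the pot has dropped. Then take the hand away so that the flap closes by itself. Leave the jug, the shaker and the spatula where they are.

Things in the scene. Friction and masses are not known exactly. Their poses are not given: they have to be found in the camera images.
- chute (a point): middle of the waste opening in the flat steel worktop, at worktop level (z = 0); opening 160 mm along x, 150 mm along y, flush dark collar. z is up, x points away from the robot, from the free edge (x = -80 mm) to the hinge edge (x = +80), y along the hinge. The worktop is 12 mm thick; the waste pan under it is clear inside from x = -190 to 110, y = -120 to 120 mm, so free below the worktop short of the free edge
- flap (a joint): bright metal flap closing the opening, rad: 0 shut (top face 1 mm below the worktop), grows as its free edge swings down, stop at 0.9. Plate 154 x 144 x 4 mm hinged along the opening's far edge, black push strip by its free edge. A spring shuts it: 1 N at the free edge starts it; moment 0.16 N m shut, 0.49 at 0.8 rad. The pot's weight does not open it. Slippery (friction about 0.25)
- flap_edge (a point): the middle of the flap's free edge, on its top face; moves with the flap
- pot_center (a point): centre of the empty white plastic icing pot, an open square tub 40 x 40 mm, 26 mm tall, 3 mm walls, about 30 g, greasy with icing (friction about 0.3), standing on the worktop between the robot and the flap's free edge (10 to 55 mm between pot and opening); the point lies 13 mm above its underside, z is the pot's own up, x and y are square to its sides
- pan_floor (a point): the middle of the waste pan's floor, 165 mm below the worktop, at x = -40 mm of the chute point
- jug_center (a point): bystander: steel measuring jug with a side handle, 90 mm across and 120 mm tall; the point is on its axis, half-way up
- shaker_center (a point): bystander: brown cinnamon shaker with an orange cap, 60 mm across and 110 mm tall; the point is on its axis, half-way up
- spatula_grip (a point): bystander: spatula 240 mm long lying flat on the worktop; the point is on its handle

How it is judged:
On the way, in this order (a step that is already met when the one before it is completed fails the run):
1. a finger presses the flap open while the pot still stands on the worktop (value of joint flap above 0.15 rad and contact force between the fingers and flap above 0.3 N and z of pot_center in the frame of chute above 0.008 m and x of pot_center in the frame of chute below -0.08 m), for 0.1 s.
2. the pot drops through the opening while the finger still holds the flap down (z of pot_center in the frame of chute below -0.08 m and value of joint flap above 0.15 rad and contact force between the fingers and flap above 0.3 N), for 0.05 s.
At the end, for the whole second after the job is handed in: The pot lies at rest on the floor of the waste pan, the flap is shut (within 0.05 rad), and jug, shaker and spatula are within 20 mm of where they were (z of pot_center in the frame of pan_floor between 0 and 0.05 m and horizontal distance between pot_center and pan_floor below 0.2 m and linear speed of pot below 0.05 m/s and value of joint flap below 0.05 rad and distance of each of jug_center, shaker_center, spatula_grip from where it was at the start of the episode below 0.02 m); the robot touches nothing.
It fails at once if the pot is lifted (its centre more than 15 mm above its height when standing) (z of pot_center in the frame of chute above 0.028 m).
It fails at once if the pot is squeezed or pushed hard (more than 15 N from the fingers) (contact force between the fingers and pot above 15 N).
It fails at once if the pot is pushed onto the flap while the flap is shut (contact force between pot and flap above 0.05 N and value of joint flap below 0.05 rad).
It fails at once if the jug, the shaker or the spatula is moved by more than 20 mm (distance of any of jug_center, shaker_center, spatula_grip from where it was at the start of the episode above 0.02 m).
It also fails if it takes over 48 s, if anything falls off the work surface, if the arm or the gripper's body presses on something with over 40 N, if the wrist force passes 120 N, or if a joint passes its speed limit or range.

## Working session

There is one attempt and no reset: what is moved stays moved. The work goes in short steps, Python scripts to look and compute and a shell command to move; the robot and the scene stay as the last step left them, time stands still between calls to the robot, and variables do not carry over. Pictures are saved under pics/ and viewed, and the job is handed in when it is done.

```bash
ls; mkdir -p pics; python3 - <<'E'
from station import manip
import cv2,json
s=manip.sense();print(s)
for n in ["top","side","wrist"]:
    d=manip.snapshot(n)
    cv2.imwrite(f"pics/{n}0.png",d["frame"][:,:,::-1])
    print(n,d["camera_matrix"],d["k1"],d["rvec"],d["tvec"])
E
```

```text
pics
{'t': 0.0, 'q': array([-1.42948364e+00,  5.28465539e-01,  1.43393372e+00,  2.70745451e-05,
        1.18139510e+00, -1.78488597e-01]), 'qd': array([ 0.00017869,  0.0006699 , -0.00017999, -0.0006887 , -0.00046688,
       -0.00134364]), 'tau': array([ 7.94206062e-05, -4.42347622e+01, -1.78023398e+01, -2.23532861e-04,
        8.38146399e-03,  9.51518331e-08]), 'tcp_pos': array([ 0.19642066, -0.59254019,  0.22012404]), 'tool_rot': array([-0.11255864,  0.69886458, -0.69730833,  0.11260528]), 'force': array([-0.68683588, -0.848475  ,  0.73694925]), 'ft_torque': array([ 0.01092145, -0.01540472, -0.01823755]), 'finger_gap': 1.0001813967176145}
top [[575.85431511   0.         317.78874145]
 [  0.         575.85431511 238.97079662]
 [  0.           0.           1.        ]] -0.009292929785037358 [ 2.18400837 -2.12364423  0.14938085] [0.1121825  0.63226125 1.14090249]
side [[449.68636739   0.         326.71151606]
 [  0.         449.68636739 221.60329082]
 [  0.           0.           1.        ]] -0.08429146159327829 [ 0.63199919 -2.73878875  1.02089854] [0.60644599 0.13286781 0.72433143]
wrist [[422.50850888   0.         326.65666964]
 [  0.         422.50850888 234.46796721]
 [  0.           0.           1.        ]] -0.05401294485433805 [-2.34711479  1.69360628  0.2528422 ] [-0.62339402 -0.037979    0.3812875 ]
```

View pics/top0.png

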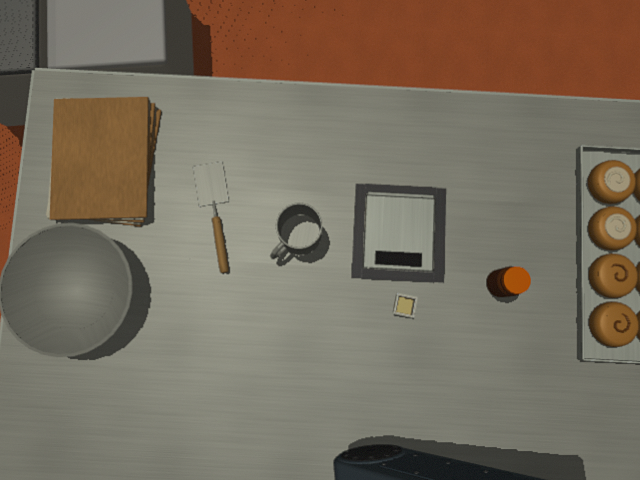

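View pics/side0.png

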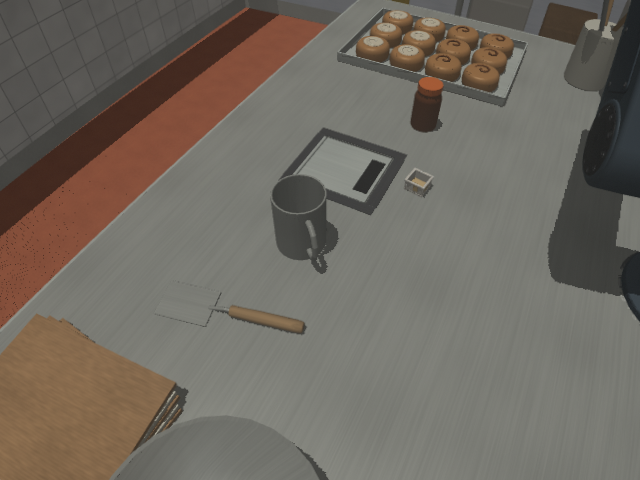

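View pics/wrist0.png

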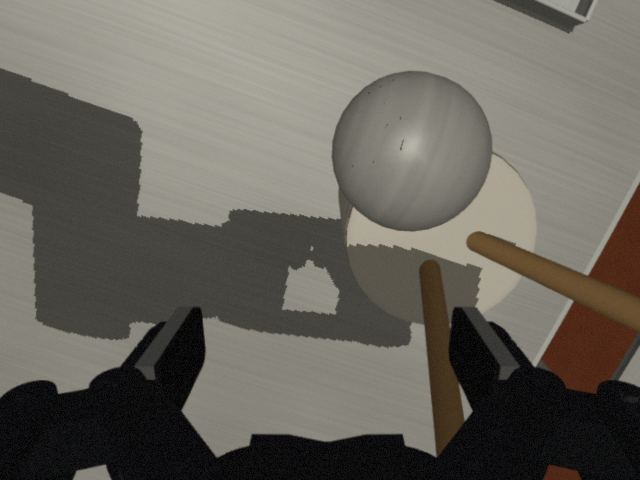

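```bash
cat > h.py <<'E'
import numpy as np,cv2
from station import manip
from scipy.spatial.transform import Rotation as R
def cam(d):
    return np.array(d["camera_matrix"]),np.array([d["k1"],0,0,0]),R.from_rotvec(np.ravel(d["rvec"])).as_matrix(),np.ravel(d["tvec"])
def ray(d,px,z):
    K,D,Rm,t=cam(d)
    u=cv2.undistortPoints(np.array(px,float).reshape(-1,1,2),K,D).reshape(-1,2)
    r=np.c_[u,np.ones(len(u))]@Rm; c=-Rm.T@t
    return c+r*((z-c[2])/r[:,2])[:,None]
def proj(d,P):
    K,D,Rm,t=cam(d)
    return cv2.projectPoints(np.array(P,float).reshape(-1,1,3),cv2.Rodrigues(Rm)[0],t,K,D)[0].reshape(-1,2)
def cloud(d):
    K,D,Rm,t=cam(d); h,w=d["depth"].shape
    g=np.stack(np.meshgrid(np.arange(w),np.arange(h)),-1).reshape(-1,1,2).astype(float)
    u=cv2.undistortPoints(g,K,D).reshape(h,w,2); z=d["depth"]
    p=np.concatenate([u*z[...,None],z[...,None]],-1)
    return (p-t)@Rm
E
python3 - <<'E'
from h import *
d=manip.snapshot("top")
im=d["frame"][170:350,270:540,::-1]
cv2.imwrite("pics/topc.png",cv2.resize(im,None,fx=2.9,fy=2.9,interpolation=cv2.INTER_NEAREST))
np.set_printoptions(precision=4,suppress=True)
P=cloud(d)
print("table z",np.median(P[320:400,300:420,2]))
print("pot z's",P[290:322,390:422:4,2][::4])
E
```

```text
table z -0.00045874122007713873
pot z's [[-0.0023  0.0001 -0.0019  0.0018  0.0021 -0.004  -0.0014 -0.0002]
 [ 0.0006  0.0017  0.0274  0.0233  0.023   0.0048 -0.0044  0.0035]
 [-0.0034  0.0013  0.0076  0.0084  0.0053  0.0075  0.0245 -0.0009]
 [-0.0022  0.0055  0.0076  0.0014  0.0087  0.0057  0.0274 -0.0005]
 [ 0.0015  0.0242  0.0029  0.0028  0.0065  0.0071  0.0271 -0.0032]
 [-0.0036  0.0252  0.0083  0.0025  0.0009  0.0073  0.0241 -0.0036]
 [-0.0028  0.0017 -0.      0.0316  0.0226  0.0243 -0.0019  0.0016]
 [-0.0034  0.0005  0.0036  0.0023  0.0011  0.     -0.0057 -0.0022]]
```

View pics/topc.png

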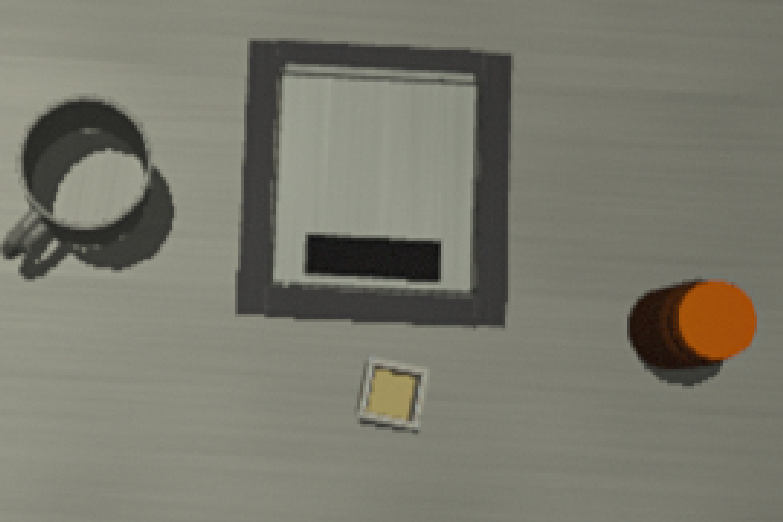

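```bash
python3 - <<'E'
from h import *
np.set_printoptions(precision=4,suppress=True)
d=manip.snapshot("top")
f=lambda L,z:ray(d,[(270+(a+.5)/2.9-.5,170+(b+.5)/2.9-.5) for a,b in L],z)
o=f([(250,40),(512,54),(505,327),(237,314)],0);i=f([(285,66),(477,75),(472,293),(273,285)],0)
strip=f([(306,235),(441,242),(440,282),(305,274)],-.001)
for n,q in(("outer",o),("inner",i),("strip",strip)):
    print(n,q[:,:2].round(4).tolist(),"c",q.mean(0),"far yaw",np.degrees(np.arctan2(*(q[0]-q[1])[[0,1]])),"near",np.degrees(np.arctan2(*(q[3]-q[2])[[0,1]])),"sides",[np.linalg.norm(q[k]-q[k-1]) for k in range(4)])
P=cloud(d)
# pot: pixels white rim by depth
m=(P[...,2]>.018)&(P[...,2]<.04);m[:285]=0;m[328:]=0;m[:,:385]=0;m[:,425:]=0
pts=P[m][:,:2].astype(np.float32);print(len(pts),cv2.minAreaRect(pts),np.median(pts,0))
pc=f([(371,358),(429,369),(419,427),(359,420)],.026);print(pc,pc.mean(0),[np.linalg.norm(pc[k]-pc[k-1]) for k in range(4)])
for n,(x0,x1,y0,y1) in dict(jug=(265,330,195,270),shaker=(485,535,262,305)).items():
    q=P[y0:y1,x0:x1].reshape(-1,3);q=q[q[:,2]>.1];print(n,q.min(0),q.max(0))
E
```

```text
outer [[0.7577, 0.0509], [0.7527, -0.1442], [0.5496, -0.1387], [0.5536, 0.0566]] c [ 0.6534 -0.0438  0.    ] far yaw 1.4463869961557432 near 1.1812355000501755 sides [np.float64(0.20411763455443072), np.float64(0.19524754894081756), np.float64(0.2032137229741605), np.float64(0.1953000423682647)]
inner [[0.7387, 0.0246], [0.736, -0.1182], [0.5737, -0.1146], [0.5755, 0.0307]] c [ 0.656  -0.0444  0.    ] far yaw 1.0650872459368144 near 0.7025027721292736 sides [np.float64(0.16330164481729093), np.float64(0.14277219462832028), np.float64(0.16235291465458274), np.float64(0.14534757389628977)]
strip [[0.613, 0.0071], [0.6106, -0.092], [0.5812, -0.0914], [0.5843, 0.0074]] c [ 0.5973 -0.0422 -0.001 ] far yaw 1.3668311200302392 near 1.7941786639017163 sides [np.float64(0.02869652114965075), np.float64(0.09911310636763175), np.float64(0.02943140450164465), np.float64(0.09882668581113636)]
182 ((0.5004216432571411, -0.05281549692153931), (0.04289814829826355, 0.04295919090509415), 79.64427947998047) [ 0.5004 -0.0546]
[[ 0.5233 -0.0375  0.026 ]
 [ 0.5166 -0.0788  0.026 ]
 [ 0.4756 -0.0719  0.026 ]
 [ 0.4794 -0.0295  0.026 ]] [ 0.4987 -0.0544  0.026 ] [np.float64(0.04462592016889768), np.float64(0.04179250026217295), np.float64(0.04156656508325416), np.float64(0.042626147816070846)]
jug [0.4707 0.1243 0.1003] [0.6901 0.2146 1.2144]
shaker [ 0.4707 -0.2813  0.1001] [0.5783 0.1328 1.2144]
```

```bash
python3 - <<'E'
from h import *
np.set_printoptions(precision=4,suppress=True)
s=manip.sense();M=R.from_quat(s["tool_rot"]).as_matrix();print(M,s["tcp_pos"],s["t"])
cx=np.array([np.cos(-.026),np.sin(-.026),0]);
def tgt(a,sgn=1,cx=cx):
    z=sgn*(cx*np.cos(a)-np.array([0,0,1])*np.sin(a)); y=-cx*np.sin(a)-np.array([0,0,1])*np.cos(a)
    return np.c_[np.cross(y,z),y,z]
for sg in(1,-1):
    T=tgt(0,sg); print(sg,"rotvec tool",R.from_matrix(M.T@T).as_rotvec())
print("shift tool cm",M.T@(np.array([.515,-.055,.20])-s["tcp_pos"])*100)
E
```

```text
[[-0.9493 -0.0001  0.3144]
 [-0.3144  0.0011 -0.9493]
 [-0.0002 -1.     -0.001 ]] [ 0.1965 -0.5929  0.2206] 0.25
1 rotvec tool [ 0.0008 -1.225  -0.0008]
-1 rotvec tool [0.0009 1.9166 0.0009]
shift tool cm [-47.1499   2.1164 -41.0481]
```

```bash
python3 -m handwheel '[-24,1,-20.5,0,-0.6,0,8.5, -24,1,-20.5,0,-0.6,0,8.5, -24,1,-20.5,0,-0.6,0,8.5, -47.1,2.1,-41,0,-1.225,0,8.5, -47.1,2.1,-41,0,-1.225,0,8.5, -47.1,2.1,-41,0,-1.225,0,8.5, -47.1,2.1,-41,0,-1.225,0,8.5, -47.1,2.1,-41,0,-1.225,0,8.5, -47.1,2.1,-41,0,-1.225,0,8.5, -47.1,2.1,-41,0,-1.225,0,8.5]' 20
cat > st.py <<'E'
from h import *
np.set_printoptions(precision=4,suppress=True)
CH=np.array([.6545,-.044,0]);YAW=-.026
C=R.from_euler('z',YAW).as_matrix()
cx=C[:,0]
def tgt(a,sgn=1):
    z=sgn*(cx*np.cos(a)-np.array([0,0,1])*np.sin(a)); y=-cx*np.sin(a)-np.array([0,0,1])*np.cos(a)
    return np.c_[np.cross(y,z),y,z]
def show(a=None,p=None):
    """a tilt deg, p = TCP target in chute frame mm"""
    s=manip.sense();M=R.from_quat(s["tool_rot"]).as_matrix()
    print("t",round(s["t"],2),"tcp",s["tcp_pos"],"chute mm",C.T@(s["tcp_pos"]-CH)*1000,"tilt",np.degrees(np.arctan2(-M[2,2],-M[2,1])),"F",s["force"],"gap",round(s["finger_gap"],3));print("q",s["q"])
    if a is not None:print("rot",R.from_matrix(M.T@tgt(np.radians(a))).as_rotvec())
    if p is not None:print("shift cm",M.T@(CH+C@np.array(p)/1000-s["tcp_pos"])*100)
    return s,M
E
python3 -c "
from st import *
show(0,(-140,-13.5,180))"
```

```text
t: 1.08
tcp_pos: [0.4098, -0.2335, 0.2073]
tool_rot: [0.495, -0.505, 0.505, -0.495]
force: [0.7, 0.0, 0.6]
finger_gap: 0.993
t 1.08 tcp [ 0.4098 -0.2335  0.2073] chute mm [-239.6914 -195.7684  207.3414] tilt -0.02288589142535787 F [0.6595 0.0288 0.6319] gap 0.993
q [-0.7555  0.3426  1.8223  0.0001  0.9763 -0.7348]
rot [-0.0004  0.0053  0.0003]
shift cm [-18.1747   2.733   10.0641]
```

```bash
python3 -m handwheel '[-18.2,2.7,9.9,0,0.005,0,8.5, -18.2,2.7,9.9,0,0.005,0,8.5, -18.2,2.7,9.9,0,0.005,0,8.5, -18.2,2.7,9.9,0,0.005,0,8.5, -18.2,2.7,9.9,0,0.005,0,8.5, -18.2,6,9.9,0,0.005,0,8.5, -18.2,10,9.9,0,0.005,0,8.5, -18.2,14,9.9,0,0.005,0,8.5,-18.2,14,9.9,0,0.005,0,8.5,-18.2,14,9.9,0,0.005,0,8.5]' 
python3 -c "
from st import *
show(0,(-141,-13.5,25))
for n in ('top','side','wrist'):
    cv2.imwrite(f'pics/{n}1.png',manip.snapshot(n)['frame'][:,:,::-1])"
```

```text
t: 1.92
tcp_pos: [0.511, -0.0552, 0.0652]
tool_rot: [-0.493, 0.51, -0.505, 0.491]
force: [0.4, -0.8, 0.8]
finger_gap: 0.993
t 1.92 tcp [ 0.511  -0.0552  0.0652] chute mm [-143.182   -14.8862   65.1649] tilt 0.376707953654509 F [ 0.3771 -0.7567  0.8289] gap 0.993
q [-0.3252  0.6317  1.8322  0.      0.6846 -0.2944]
rot [ 0.0066 -0.0049 -0.002 ]
shift cm [-0.1316  4.0153  0.2439]
```

View pics/wrist1.png

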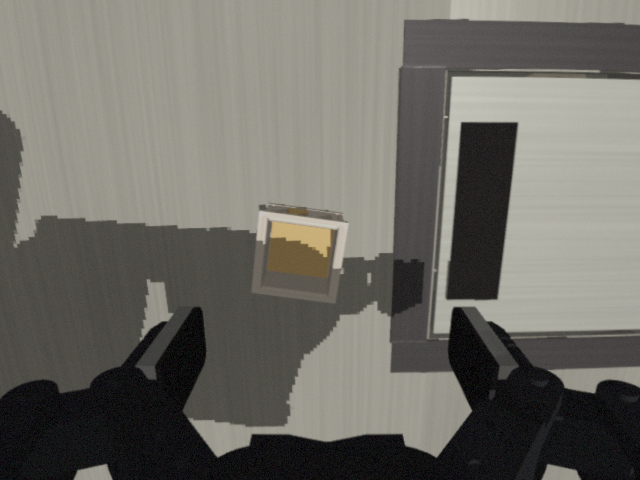

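View pics/side1.png

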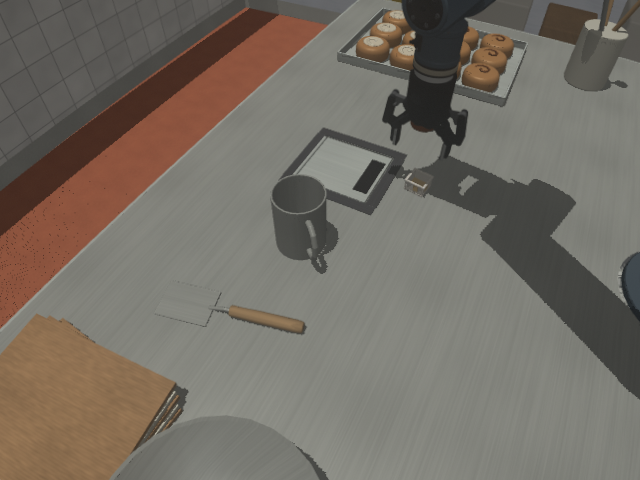

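```bash
python3 - <<'E'
from st import *
w=manip.snapshot("wrist")
toC=lambda p:(C.T@(p-CH).T).T*1000
print("inner/outer",toC(ray(w,[(446,70),(431,338),(404,20),(391,371),(400,200)],0)))
p=toC(ray(w,[(262,211),(348,221),(336,302),(251,291)],.026));print(p,p.mean(0))
s,_=show()
for n in("side","top"):
    d=manip.snapshot(n);P=cloud(d)
    q=P[80:190,370:480].reshape(-1,3) if n=="side" else P[200:420,280:520].reshape(-1,3)
    k=toC(q)-toC(s["tcp_pos"][None])
    for sg in(1,-1):
        m=(abs(k[:,1])<18)&(sg*k[:,0]>38)&(sg*k[:,0]<75)&(k[:,2]>-40)&(k[:,2]<5)
        g=k[m]
        if len(g): print(n,sg,len(g),"lowest",g[np.argsort(g[:,2])[:6]].round(1).tolist(),"x",np.percentile(g[g[:,2]<-0,0],[3,97]) if (g[:,2]<0).any() else 0)
E
```

```text
inner/outer [[ -78.3435   75.9919    0.    ]
 [ -75.9692  -75.786     0.    ]
 [-100.4598   99.1079    0.    ]
 [ -99.235   -98.7546   -0.    ]
 [ -98.8178    9.3273    0.    ]]
[[-169.9479    9.9866   26.    ]
 [-128.4226    4.718    26.    ]
 [-134.1806  -38.5094   26.    ]
 [-177.6975  -32.0386   26.    ]] [-152.5622  -13.9608   26.    ]
t 2.12 tcp [ 0.5149 -0.0568  0.0703] chute mm [-139.1938  -16.4545   70.2808] tilt -0.35218507074395594 F [ 0.0614  0.1629 -0.1894] gap 0.998
q [-0.3259  0.6224  1.8294  0.      0.6834 -0.2944]
```

```bash
python3 - <<'E'
from st import *
s,_=show(0,(-139,-13.5,27))
toC=lambda p:(C.T@(p-CH).T).T*1000
d=manip.snapshot("side");P=cloud(d)
for (u,v) in [(393,140),(394,130),(446,150),(447,155),(420,183)]:
    print((u,v),(toC(P[v-3:v+4:3,u-2:u+3:2].reshape(-1,3))-toC(s["tcp_pos"][None])).round(0).tolist())
print(proj(d,s["tcp_pos"]))
print(proj(d,[CH+C@np.array(v)/1000 for v in [(-80,75,0),(-80,-75,0),(80,75,0),(80,-75,0)]]))
E
python3 -c "
import cv2;a=cv2.imread('pics/side1.png')[60:240,260:500];cv2.imwrite('pics/s1c.png',cv2.resize(a,None,fx=3.3,fy=3.3,interpolation=0))"
```

```text
t 2.22 tcp [ 0.5145 -0.0567  0.0701] chute mm [-139.5956  -16.3208   70.0815] tilt -0.3231673420309637 F [-0.4434  0.6792 -0.4634] gap 0.997
q [-0.3258  0.6226  1.8301  0.      0.683  -0.2944]
rot [-0.0056 -0.0055  0.0017]
shift cm [-0.2898  4.3079  0.0337]
(393, 140) [[51.0, 8.0, 34.0], [46.0, 11.0, 38.0], [42.0, 12.0, 40.0], [86.0, -110.0, -71.0], [45.0, 11.0, 31.0], [41.0, 11.0, 33.0], [82.0, -101.0, -71.0], [78.0, -101.0, -69.0], [74.0, -103.0, -69.0]]
(394, 130) [[52.0, 8.0, 57.0], [46.0, 13.0, 62.0], [44.0, 8.0, 59.0], [51.0, 6.0, 49.0], [46.0, 13.0, 55.0], [42.0, 12.0, 56.0], [50.0, 9.0, 44.0], [45.0, 11.0, 47.0], [41.0, 12.0, 50.0]]
(446, 150) [[-50.0, 13.0, 53.0], [-52.0, 7.0, 50.0], [-56.0, 10.0, 53.0], [-50.0, 8.0, 43.0], [-54.0, 8.0, 44.0], [-57.0, 6.0, 44.0], [-52.0, 8.0, 36.0], [-55.0, 7.0, 37.0], [-40.0, -128.0, -71.0]]
(447, 155) [[-53.0, 8.0, 39.0], [-56.0, 7.0, 40.0], [-41.0, -131.0, -70.0], [-54.0, 9.0, 34.0], [-40.0, -123.0, -72.0], [-44.0, -124.0, -72.0], [-39.0, -109.0, -71.0], [-43.0, -111.0, -70.0], [-47.0, -111.0, -69.0]]
(420, 183) [[-12.0, -10.0, -64.0], [-15.0, -13.0, -65.0], [-19.0, -13.0, -63.0], [-15.0, 0.0, -62.0], [-19.0, -3.0, -64.0], [-22.0, -5.0, -63.0], [-22.0, 26.0, -45.0], [-25.0, 25.0, -44.0], [-28.0, 22.0, -46.0]]
[[415.5095 156.8032]]
[[364.7117 202.4659]
 [393.4961 157.0508]
 [292.9386 175.8886]
 [326.7825 134.9488]]
```

View pics/s1c.png

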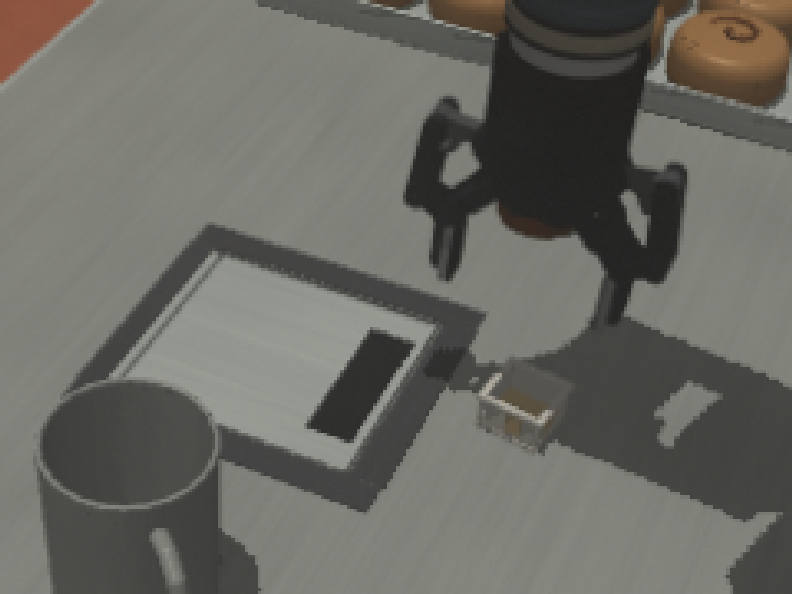

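```bash
python3 - <<'E'
from st import *
s,M=show()
d=manip.snapshot("side");P=cloud(d)
T=s["tcp_pos"]
for x in(-50,50):
  for h in(-17,-4,10,20,30,40):
    print(x,h,proj(d,T+C@np.array([x,10,h])/1000))
# points in wide region of hand
toC=lambda p:(C.T@(p-CH).T).T*1000
k=toC(P[60:170,360:480].reshape(-1,3))-toC(T[None])
m=(abs(k[:,1])<30)&(abs(k[:,0])<90)&(k[:,2]>-50)
g=k[m]
for sg in(1,-1):
  h=g[(sg*g[:,0]>30)];print(sg,h[np.argsort(h[:,2])[:8]].round(0).tolist())
tp=manip.snapshot("top");u=proj(tp,T);print("top px",u)
cv2.imwrite("pics/top1c.png",cv2.resize(tp["frame"][200:420,280:540,::-1],None,fx=3,fy=2.7))
E
```

```text
t 2.27 tcp [ 0.5142 -0.0565  0.0697] chute mm [-139.8974  -16.1672   69.7274] tilt -0.27977466316008487 F [-0.4948 -0.3378  0.3105] gap 0.994
q [-0.3257  0.6232  1.8305  0.      0.6828 -0.2943]
-50 -17 [[437.4235 175.2876]]
-50 -4 [[438.7335 170.1928]]
-50 10 [[440.1751 164.5752]]
-50 20 [[441.225  160.4771]]
-50 30 [[442.292  156.3057]]
-50 40 [[443.3766 152.0593]]
50 -17 [[388.2806 158.6818]]
50 -4 [[389.0011 153.5653]]
50 10 [[389.7935 147.9287]]
50 20 [[390.3701 143.82  ]]
50 30 [[390.9559 139.6406]]
50 40 [[391.551  135.3889]]
1 [[41.0, -5.0, 24.0], [42.0, 3.0, 25.0], [41.0, -0.0, 25.0], [45.0, 11.0, 27.0], [41.0, -4.0, 27.0], [42.0, 10.0, 27.0], [43.0, 11.0, 28.0], [42.0, 4.0, 28.0]]
-1 [[-47.0, 10.0, 23.0], [-50.0, 8.0, 24.0], [-43.0, 11.0, 24.0], [-47.0, 10.0, 25.0], [-49.0, 12.0, 25.0], [-43.0, 11.0, 26.0], [-49.0, 12.0, 27.0], [-46.0, 14.0, 27.0]]
top px [[410.2984 297.069 ]]
```

View pics/top1c.png

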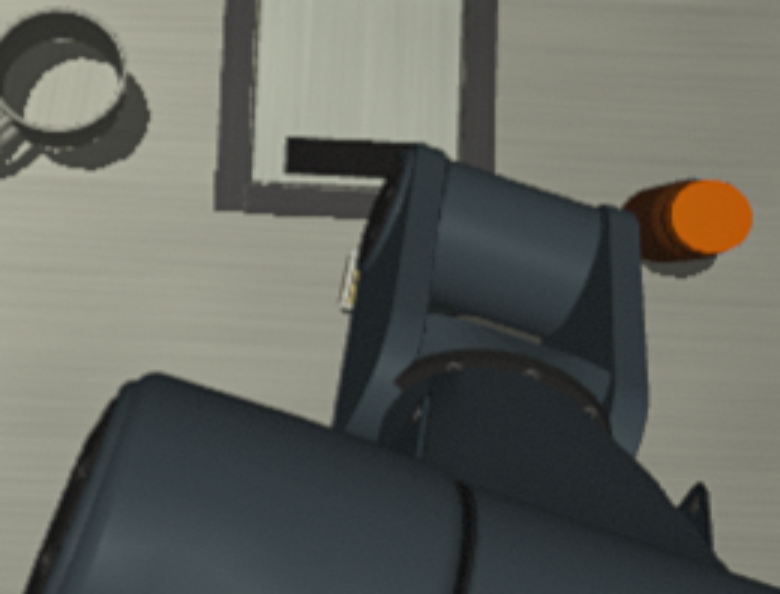

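```bash
python3 - <<'E'
from st import *
s,M=show()
w=manip.snapshot("wrist");P=cloud(w)
K,D,Rm,t=cam(w);c=-Rm.T@t
print("cam in tool",M.T@(c-s["tcp_pos"]))
R0=R.from_rotvec([-2.34711479,1.69360628,0.2528422]).as_matrix();c0=-R0.T@np.array([-0.62339402,-0.037979,0.3812875])
print("cam0 in tool",R.from_quat([-0.11255864,0.69886458,-0.69730833,0.11260528]).as_matrix().T@(c0-np.array([0.19642066,-0.59254019,0.22012404])))
print("table z in wrist",np.median(P[20:180,240:380,2]),"pot rim",np.percentile(P[210:300,255:345,2],[50,90]))
# finger pixels in wrist, in tool frame
k=(P.reshape(-1,3)-s["tcp_pos"])@M*1000
v=w["depth"].reshape(-1)>0
for sg in(1,-1):
    g=k[v&(sg*k[:,2]>30)&(sg*k[:,2]<70)&(abs(k[:,0])<20)&(k[:,1]<40)&(k[:,1]>-60)]
    print(sg,len(g),g[np.argsort(-g[:,1])[:8]].round(1).tolist())
E
```

```text
t 2.37 tcp [ 0.5137 -0.0563  0.0689] chute mm [-140.482   -15.9501   68.8972] tilt -0.1801530693604817 F [-0.2889  0.0975  0.1453] gap 0.99
q [-0.3257  0.6246  1.8311  0.      0.6826 -0.2944]
cam in tool [-0.0744 -0.1543  0.0001]
cam0 in tool [-0.0741 -0.1544 -0.0004]
table z in wrist 0.0015265147958017527 pot rim [0.0109 0.0277]
1 4312 [[-0.1, -23.8, 42.9], [-5.7, -24.1, 43.0], [3.6, -24.2, 42.8], [-7.3, -24.3, 42.8], [-4.8, -24.6, 42.6], [-4.5, -24.8, 42.6], [3.7, -24.8, 42.6], [4.9, -24.8, 42.7]]
-1 4284 [[-1.5, 39.9, -32.0], [-11.3, 39.8, -31.6], [12.9, 39.8, -34.2], [-18.4, 39.8, -31.3], [-11.9, 39.8, -32.0], [-10.4, 39.7, -31.6], [11.7, 39.7, -35.6], [2.1, 39.6, -35.1]]
```

```bash
python3 -m handwheel '[-0.25,1.5,-0.05,0,0,0,8.5, -0.25,3,-0.05,0,0,0,8.5, -0.25,4,-0.05,0,0,0,8.5, -0.25,4.2,-0.05,0,0,0,8.5, -0.25,4.2,-0.05,0,0,0,8.5]'; python3 -c "
from st import *
show(0,(-141,-13.5,20))"
```

```text
t: 2.83
tcp_pos: [0.512, -0.0533, 0.0247]
tool_rot: [-0.492, 0.508, -0.507, 0.492]
force: [0.0, 0.4, -0.9]
finger_gap: 0.994
t 2.83 tcp [ 0.512  -0.0533  0.0247] chute mm [-142.2351  -12.9824   24.6608] tilt 0.08481677136173994 F [ 0.029   0.409  -0.9025] gap 0.994
q [-0.321   0.7073  1.8496  0.      0.5862 -0.2899]
rot [ 0.0015 -0.0052 -0.0005]
shift cm [0.0513 0.4659 0.1245]
```

```bash
python3 -m handwheel '[0,0.5,0.1,0,0,0,8.5, 0,0.8,0.1,0,0,0,8.5, 0,1.1,0.1,0,0,0,8.5, 0,1.1,0.1,0,0,0,8.5]'; python3 -c "
from st import *
show(0,(-141,-13.5,5))"
```

```text
t: 3.17
tcp_pos: [0.5133, -0.0534, 0.0139]
tool_rot: [-0.492, 0.508, -0.508, 0.492]
force: [-0.6, -1.0, -0.3]
finger_gap: 0.998
t 3.17 tcp [ 0.5133 -0.0534  0.0139] chute mm [-140.8923  -13.0321   13.942 ] tilt 0.019319989329640394 F [-0.5922 -0.9887 -0.317 ] gap 0.998
q [-0.3204  0.7285  1.8499  0.      0.5636 -0.2894]
rot [ 0.0003 -0.005  -0.0001]
shift cm [ 0.0469  0.8942 -0.0102]
```

```bash
python3 -m handwheel '[0,0.4,0,0,0,0,8.5, 0,0.8,0,0,0,0,8.5, 0,1.1,0,0,0,0,8.5, 0,1.1,0,0,0,0,8.5]'; python3 -c "
from st import *
show(0,(-141,-13.5,5))
d=manip.snapshot('side');cv2.imwrite('pics/s2c.png',cv2.resize(d['frame'][100:220,320:500,::-1],None,fx=4.4,fy=4.4,interpolation=0))"
```

```text
t: 3.5
tcp_pos: [0.513, -0.0533, 0.0026]
tool_rot: [-0.492, 0.508, -0.507, 0.492]
force: [1.0, 0.1, 0.0]
finger_gap: 0.993
t 3.5 tcp [ 0.513  -0.0533  0.0026] chute mm [-141.2162  -12.9274    2.5522] tilt 0.06370181947414565 F [0.9653 0.1261 0.006 ] gap 0.993
q [-0.3204  0.7505  1.8524  0.      0.5398 -0.2894]
rot [ 0.0011 -0.005  -0.0003]
shift cm [ 0.0571 -0.2448  0.0216]
```

View pics/s2c.png

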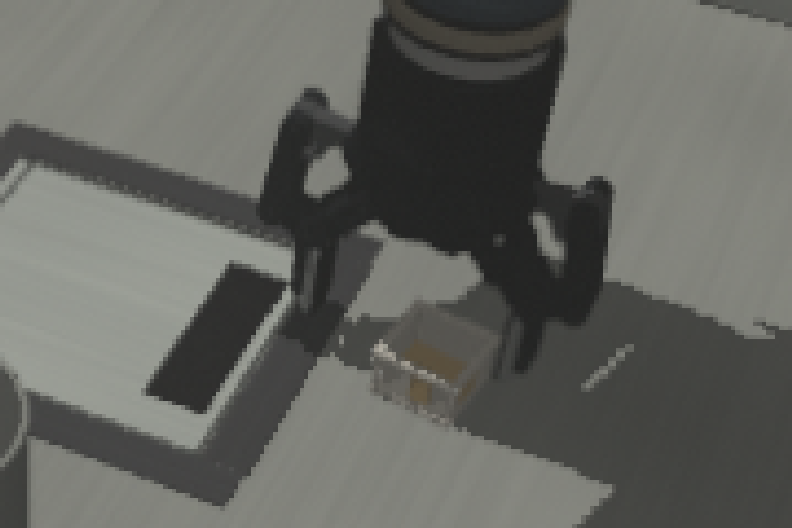

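```bash
python3 - <<'E'
from st import *
s,M=show(0,(-141,-13.5,-17))
d=manip.snapshot("side");P=cloud(d)
k=(P[80:190,360:480].reshape(-1,3)-s["tcp_pos"])@M*1000   # x lateral,y approach,z jaw
m=(abs(k[:,0])<60)&(k[:,1]<0)&(k[:,1]>-140)
g=k[m]
for a in range(-80,81,10):
    h=g[(g[:,2]>a)&(g[:,2]<=a+10)]
    if len(h)>3: print(a,len(h),"max approach",np.sort(h[:,1])[-4:].round(0),"x of those",h[np.argsort(h[:,1])[-4:],0].round(0))
E
```

```text
t 3.55 tcp [ 0.5131 -0.0533  0.0028] chute mm [-141.1283  -12.9375    2.8044] tilt 0.051648939846668025 F [-0.163   0.2619 -0.0793] gap 0.996
q [-0.3203  0.7501  1.8523 -0.      0.5402 -0.2894]
rot [ 0.0009 -0.005  -0.0003]
shift cm [0.0567 1.9804 0.0149]
-80 76 max approach [-71. -70.  -0.  -0.] x of those [  1. -12.  34.  46.]
-70 197 max approach [-70. -70. -69. -66.] x of those [-11. -12. -11.  -6.]
-60 185 max approach [-32. -31. -30. -28.] x of those [-8. -7. -5. -7.]
-50 196 max approach [-28. -28. -27. -26.] x of those [-11. -10. -10. -11.]
-40 254 max approach [-3. -3. -2. -0.] x of those [4. 8. 2. 1.]
-30 193 max approach [-2. -2. -1. -1.] x of those [12. 16. 18. 54.]
-20 191 max approach [-2. -2. -2. -1.] x of those [ 9. 10. 12.  8.]
-10 183 max approach [-2. -2. -1. -1.] x of those [ 11. -18. -18.  22.]
0 201 max approach [-2. -2. -1. -0.] x of those [-17. -15. -17.  51.]
10 80 max approach [-85. -21. -18.  -0.] x of those [-11. -15. -15. -14.]
20 89 max approach [-88. -85. -83.  -0.] x of those [-16. -16. -17.  37.]
30 108 max approach [-0. -0. -0. -0.] x of those [ -7.  26.  10. -13.]
40 206 max approach [-0. -0. -0. -0.] x of those [ 41.  38.  43. -36.]
50 190 max approach [-32. -30.  -1.  -0.] x of those [ -8.  -7.   4. -46.]
60 155 max approach [-68. -67. -67. -65.] x of those [-12.  -6.  -6.  -5.]
70 15 max approach [-73. -72. -72. -70.] x of those [-11. -13. -12. -12.]
```

```bash
python3 -m handwheel '[0.05,0.7,0,0,-0.005,0,8.5, 0.05,1.4,0,0,-0.005,0,8.5, 0.05,1.9,0,0,-0.005,0,8.5, 0.05,1.9,0,0,-0.005,0,8.5]'; python3 -c "
from st import *
show(0,(-84,-13.5,-17))"
```

```text
t: 3.93
tcp_pos: [0.5126, -0.0537, -0.0171]
tool_rot: [-0.494, 0.507, -0.506, 0.493]
force: [-0.4, 0.3, -0.2]
finger_gap: 0.995
t 3.93 tcp [ 0.5126 -0.0537 -0.0171] chute mm [-141.6121  -13.3648  -17.0756] tilt 0.1259758783041793 F [-0.4357  0.2678 -0.2389] gap 0.995
q [-0.3214  0.789   1.8549 -0.      0.5    -0.2953]
rot [ 0.0022 -0.0001 -0.0007]
shift cm [ 0.013  -0.0202  5.7612]
```

```bash
python3 -m handwheel '[0,0,0.4,0,0,0,8.5, 0,0,0.8,0,0,0,8.5, 0,0,1.2,0,0,0,8.5, 0,0,1.6,0,0,0,8.5, 0,0,2,0,0,0,8.5, 0,0,2.4,0,0,0,8.5, 0,0,2.8,0,0,0,8.5, 0,0,3.2,0,0,0,8.5, 0,0,3.6,0,0,0,8.5, 0,0,4,0,0,0,8.5]'; python3 -c "
from st import *
show(0,(-84,-13.5,-17))
d=manip.snapshot('wrist');cv2.imwrite('pics/w3.png',d['frame'][:,:,::-1])
d=manip.snapshot('side');cv2.imwrite('pics/s3c.png',cv2.resize(d['frame'][100:220,320:500,::-1],None,fx=4.4,fy=4.4,interpolation=0))"
```

```text
t: 4.77
tcp_pos: [0.5538, -0.0549, -0.0158]
tool_rot: [-0.493, 0.506, -0.506, 0.493]
force: [-0.8, -0.6, 1.2]
finger_gap: 0.994
t 4.77 tcp [ 0.5538 -0.0549 -0.0158] chute mm [-100.4159  -13.5306  -15.7881] tilt 0.002283887786562829 F [-0.7616 -0.6198  1.228 ] gap 0.994
q [-0.2997  0.8071  1.7509  0.      0.5836 -0.2737]
rot [ 0.      0.0001 -0.    ]
shift cm [-0.003   0.1211  1.6416]
```

View pics/w3.png

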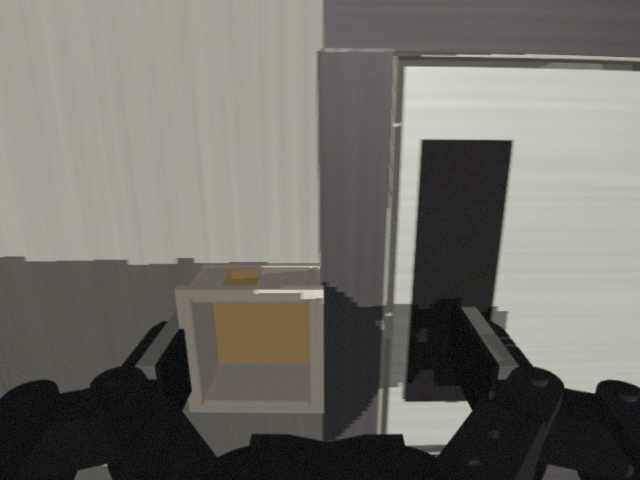

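View pics/s3c.png

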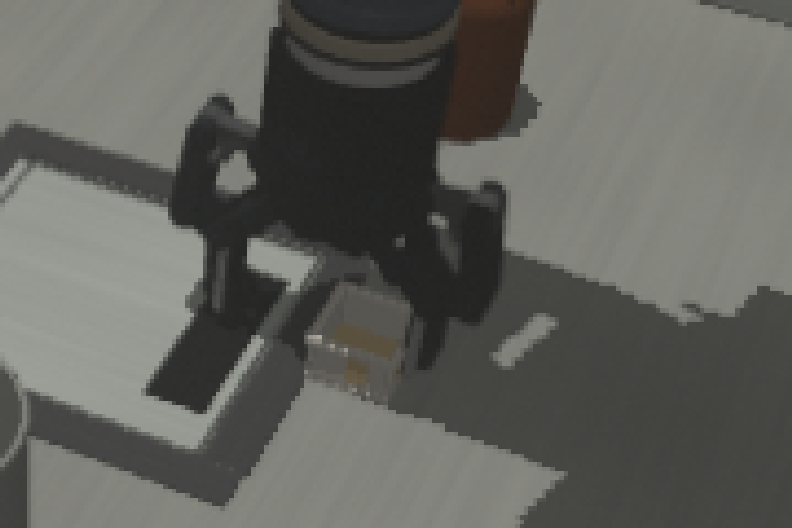

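```bash
python3 - <<'E'
from st import *
show()
w=manip.snapshot("wrist")
toC=lambda p:(C.T@(p-CH).T).T*1000
print("edge",toC(ray(w,[(398,65),(388,250),(381,420),(320,60),(319,250)],0)))
print("flap edge", toC(ray(w,[(402,70),(396,200),(389,400)],-.001)))
print("rim",toC(ray(w,[(178,290),(324,290),(323,413),(190,411)],.026)))
d=manip.snapshot("side")
print(proj(d,[CH+C@np.array(v)/1000 for v in [(-104,6.5,0),(-104,-33.5,26),(-144,6.5,26),(-104,6.5,26)]])-[320,100])
E
```

```text
t 4.87 tcp [ 0.5545 -0.0551 -0.0157] chute mm [-99.6364 -13.7314 -15.6953] tilt -0.08894211666154035 F [-0.8207 -0.3866  0.7636] gap 0.998
q [-0.2996  0.8071  1.7502  0.      0.5827 -0.2738]
edge [[ -77.5143   73.3697    0.    ]
 [ -78.1949   13.0895    0.    ]
 [ -77.6601  -58.978     0.    ]
 [-101.5779   74.7276    0.    ]
 [-102.1453   13.0952    0.    ]]
flap edge [[-76.0403  71.9947  -1.    ]
 [-76.0884  30.5804  -1.    ]
 [-74.7459 -50.1047  -1.    ]]
rim [[-142.9705    9.6384   26.    ]
 [-100.3089    9.7512   26.    ]
 [-100.6894  -33.6545   26.    ]
 [-143.8355  -33.2387   26.    ]]
[[69.5987 84.489 ]
 [78.4491 62.959 ]
 [90.2011 81.6702]
 [71.0517 75.0157]]
```

```bash
python3 -m handwheel '[0,0,0.3,0,0,0,8.5, 0,0,0.6,0,0,0,8.5, 0,0,0.9,0,0,0,8.5, 0,0,1.2,0,0,0,8.5, 0,0,1.5,0,0,0,8.5, 0,0,1.65,0,0,0,8.5, 0,0,1.65,0,0,0,8.5, 0,0,1.65,0,0,0,8.5]'; python3 -c "
from st import *
show(0,(-84,-13.5,-17))
d=manip.snapshot('wrist');cv2.imwrite('pics/w4.png',d['frame'][:,:,::-1])"
```

```text
t: 5.63
tcp_pos: [0.57, -0.0554, -0.0158]
tool_rot: [0.493, -0.506, 0.506, -0.493]
force: [0.2, 0.6, 0.0]
finger_gap: 0.997
t 5.63 tcp [ 0.57   -0.0554 -0.0158] chute mm [-84.1961 -13.5435 -15.7975] tilt -0.003622889913309294 F [0.1508 0.5918 0.0109] gap 0.997
q [-0.2919  0.8168  1.7089 -0.      0.6159 -0.2659]
rot [-0.0001  0.0001  0.    ]
shift cm [-0.0044  0.1202  0.0196]
```

View pics/w4.png

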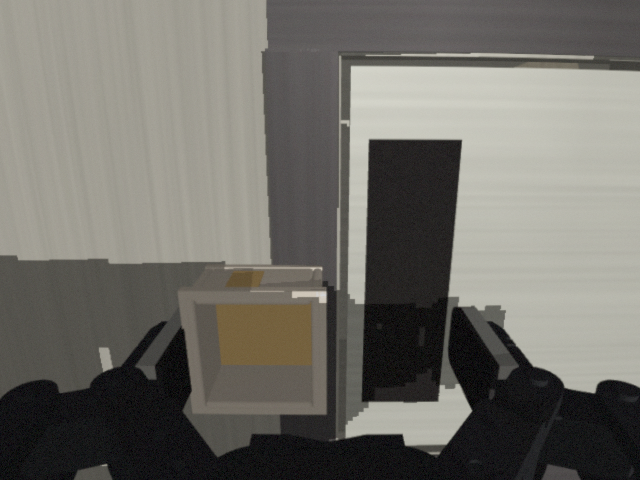

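```bash
python3 -m handwheel '[0,0,-0.4,0,0,0,8.5, 0,-2,-0.5,0,0,0,8.5, 0,-5,-0.5,0,0,0,8.5, 0,-8.5,-1.5,0,0,0,8.5, 0,-8.5,-2.5,0,0,0,8.5, 0,-8.5,-2.5,0,0,0,8.5]'; python3 -c "
from st import *
show(35,(-112.6,-13.5,60))"
```

```text
t: 6.18
tcp_pos: [0.5434, -0.0544, 0.071]
tool_rot: [0.493, -0.506, 0.507, -0.493]
force: [-0.2, 0.8, -0.3]
finger_gap: 0.997
t 6.18 tcp [ 0.5434 -0.0544  0.071 ] chute mm [-110.8042  -13.3205   70.9619] tilt -0.019491853047174414 F [-0.1772  0.7611 -0.2878] gap 0.997
q [-0.3045  0.6461  1.7535 -0.0001  0.7416 -0.2783]
rot [-0.6112 -0.0001  0.0002]
shift cm [ 0.0177  1.0961 -0.18  ]
```

```bash
python3 -m handwheel '[0,0,-0.2,-0.12,0,0,8.5, 0,0,-0.2,-0.24,0,0,8.5, 0,0,-0.2,-0.36,0,0,8.5, 0,0,-0.2,-0.48,0,0,8.5, 0,0,-0.2,-0.6,0,0,8.5, 0,0,-0.2,-0.611,0,0,8.5, 0,0,-0.2,-0.611,0,0,8.5]'; python3 - <<'E'
from st import *
s,M=show(35,(-112.6,-13.5,17))
w=manip.snapshot("wrist");cv2.imwrite('pics/w5.png',w['frame'][:,:,::-1])
d=manip.snapshot('side');cv2.imwrite('pics/s5c.png',cv2.resize(d['frame'][70:220,300:500,::-1],None,fx=4,fy=4,interpolation=0))
P=cloud(d)
k=(P[60:220,320:480].reshape(-1,3)-s["tcp_pos"])@M*1000
g=k[(abs(k[:,0])<25)&(abs(k[:,2])<80)&(abs(k[:,2])>38)&(k[:,1]>-60)&(k[:,1]<-5)]
for sg in(1,-1):
    h=g[sg*g[:,2]>0];print(sg,len(h),h[np.argsort(-h[:,1])[:8]].round(0).tolist())
E
```

```text
t: 6.77
tcp_pos: [0.5425, -0.0543, 0.0663]
tool_rot: [-0.619, 0.636, -0.329, 0.322]
force: [-0.3, 0.5, -0.0]
finger_gap: 0.997
t 6.77 tcp [ 0.5425 -0.0543  0.0663] chute mm [-111.6503  -13.2439   66.2525] tilt 35.16318026653553 F [-0.313   0.4607 -0.0306] gap 0.997
q [-0.2364  0.9028  1.2913 -0.1201  1.551  -0.1713]
rot [ 0.0028  0.0008 -0.0005]
shift cm [0.03   4.0811 2.7588]
1 194 [[6.0, -24.0, 42.0], [-1.0, -24.0, 40.0], [1.0, -25.0, 41.0], [-7.0, -25.0, 39.0], [-10.0, -25.0, 40.0], [-3.0, -26.0, 41.0], [-10.0, -26.0, 42.0], [-3.0, -26.0, 43.0]]
-1 216 [[8.0, -23.0, -50.0], [1.0, -23.0, -51.0], [-6.0, -23.0, -51.0], [3.0, -23.0, -52.0], [-10.0, -23.0, -45.0], [-2.0, -23.0, -50.0], [-11.0, -24.0, -52.0], [-8.0, -25.0, -51.0]]
```

View pics/s5c.png

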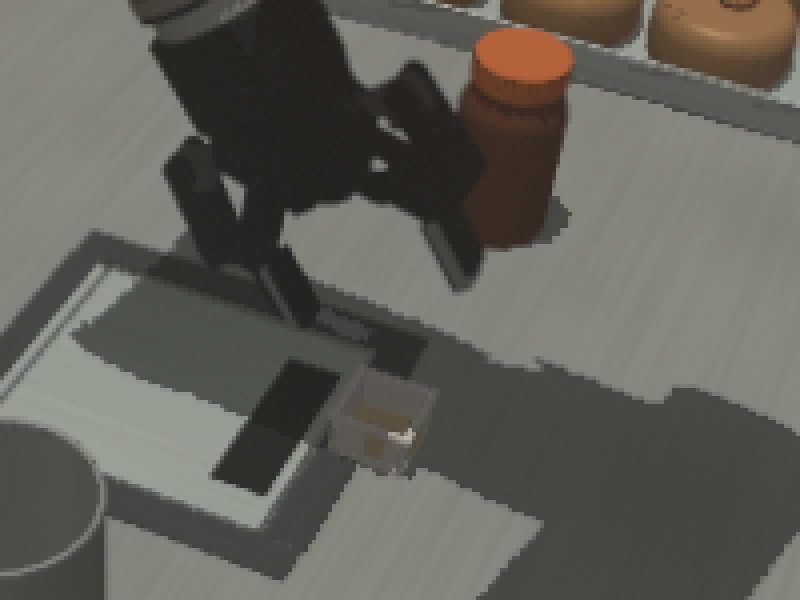

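View pics/w5.png

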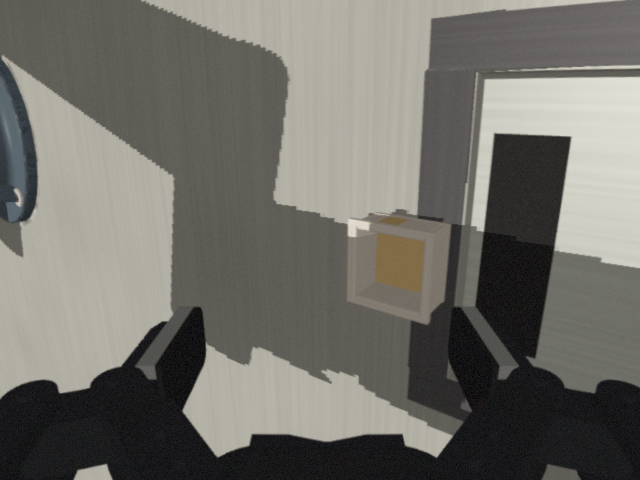

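```bash
python3 -m handwheel '[0,1,0.7,0,0,0,8.5, 0,2,1.4,0,0,0,8.5, 0,3,2.1,0,0,0,8.5, 0,4,2.75,0,0,0,8.5, 0,4,2.75,0,0,0,8.5, 0,4,2.75,0,0,0,8.5]'; python3 - <<'E'
from st import *
s,M=show(35,(-112.6,-13.5,-25))
w=manip.snapshot("wrist");cv2.imwrite('pics/w6.png',w['frame'][:,:,::-1])
d=manip.snapshot('side');cv2.imwrite('pics/s6c.png',cv2.resize(d['frame'][70:220,300:500,::-1],None,fx=4,fy=4,interpolation=0))
E
```

```text
t: 7.37
tcp_pos: [0.5414, -0.0545, 0.0197]
tool_rot: [-0.619, 0.636, -0.33, 0.322]
force: [-0.0, -0.2, -0.5]
finger_gap: 0.995
t 7.37 tcp [ 0.5414 -0.0545  0.0197] chute mm [-112.7716  -13.4106   19.6635] tilt 35.16168708792962 F [-0.0352 -0.1834 -0.4741] gap 0.995
q [-0.237   0.9657  1.2985 -0.1208  1.4813 -0.1627]
rot [ 0.0028  0.0002 -0.0006]
shift cm [0.0117 3.6415 2.5861]
```

View pics/s6c.png

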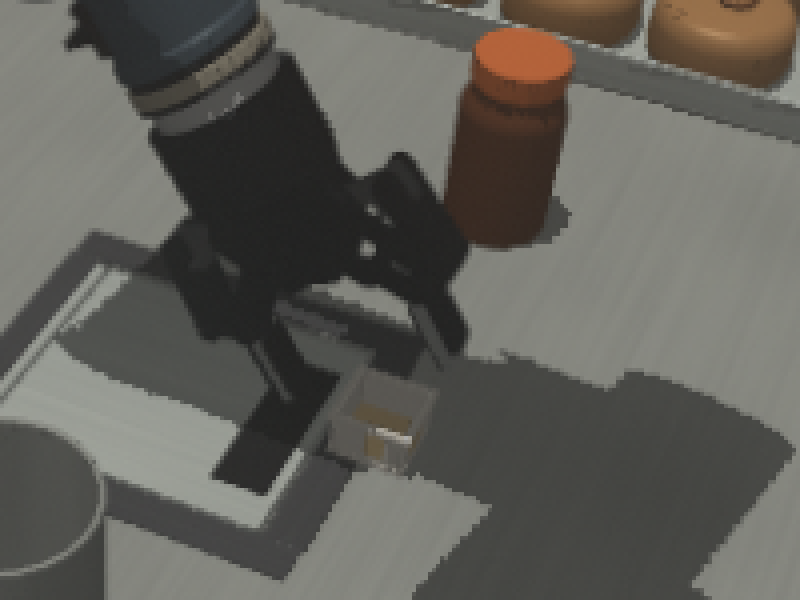

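View pics/w6.png

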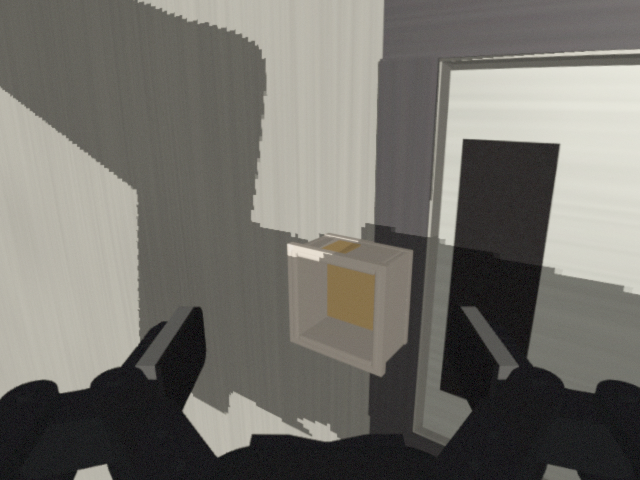

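```bash
python3 -m handwheel '[0,0.5,0.35,0,0,0,8.5, 0,1,0.7,0,0,0,8.5, 0,1.5,1.05,0,0,0,8.5, 0,2,1.4,0,0,0,8.5, 0,2.5,1.75,0,0,0,8.5, 0,3,2.1,0,0,0,8.5, 0,3.5,2.45,0,0,0,8.5, 0,3.5,2.45,0,0,0,8.5]'; python3 - <<'E'
from st import *
s,M=show(35,(-112.6,-13.5,-25))
w=manip.snapshot("wrist");cv2.imwrite('pics/w7.png',w['frame'][:,:,::-1])
d=manip.snapshot('side');cv2.imwrite('pics/s7c.png',cv2.resize(d['frame'][70:220,300:500,::-1],None,fx=4,fy=4,interpolation=0))
E
```

```text
t: 8.13
tcp_pos: [0.5416, -0.0545, -0.0234]
tool_rot: [-0.619, 0.636, -0.33, 0.322]
force: [0.0, 0.0, 1.6]
finger_gap: 0.995
t 8.13 tcp [ 0.5416 -0.0545 -0.0234] chute mm [-112.602   -13.3923  -23.3852] tilt 35.13437819946985 F [0.0203 0.0358 1.6154] gap 0.995
q [-0.2368  1.0275  1.2938 -0.1217  1.4241 -0.1556]
rot [ 0.0023  0.0003 -0.0003]
shift cm [0.0108 0.1319 0.0931]
```

View pics/s7c.png

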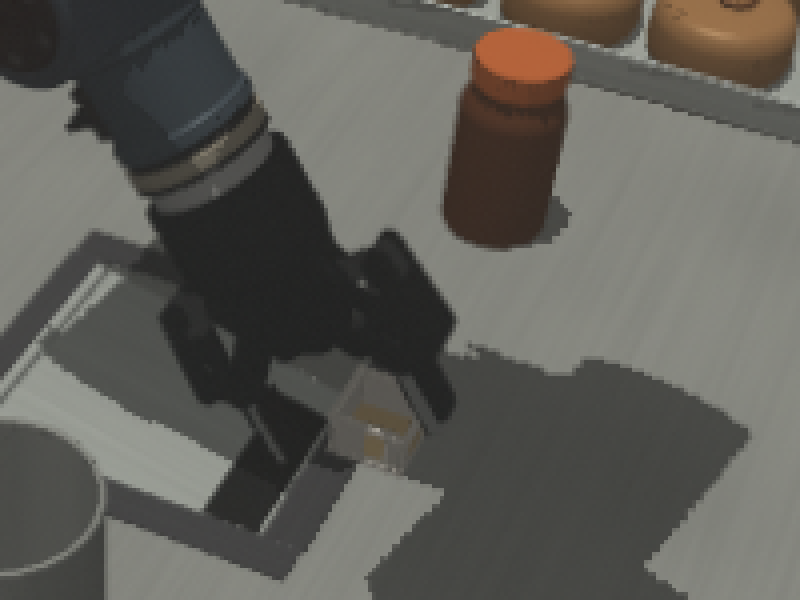

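View pics/w7.png

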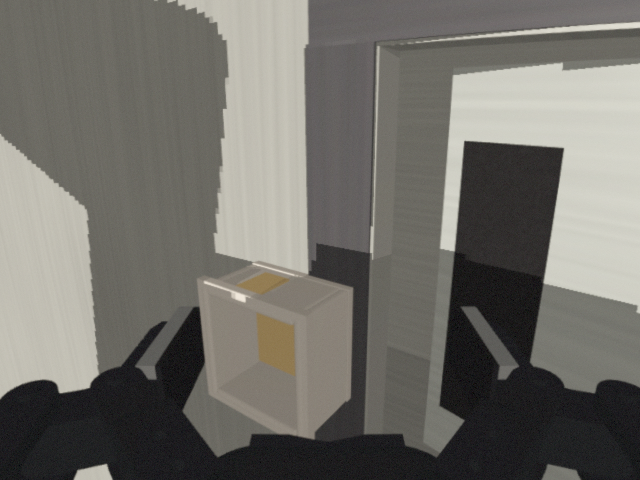

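```bash
python3 -m handwheel '[0,0.25,0.17,0,0,0,8.5, 0,0.49,0.34,0,0,0,8.5, 0,0.26,0.67,0,0,0,8.5, 0,0.03,1,0,0,0,8.5, 0,-0.2,1.32,0,0,0,8.5, 0,-0.43,1.65,0,0,0,8.5, 0,-0.66,1.98,0,0,0,8.5, 0,-0.66,1.98,0,0,0,8.5]'; python3 - <<'E'
from st import *
s,M=show(35,(-82,-13.5,-31))
w=manip.snapshot("wrist");cv2.imwrite('pics/w8.png',w['frame'][:,:,::-1])
d=manip.snapshot('side');cv2.imwrite('pics/s8c.png',cv2.resize(d['frame'][70:220,300:500,::-1],None,fx=4,fy=4,interpolation=0))
E
```

```text
t: 8.9
tcp_pos: [0.5638, -0.0553, -0.0281]
tool_rot: [-0.619, 0.635, -0.331, 0.323]
force: [-0.9, 0.5, 2.5]
finger_gap: 0.99
t 8.9 tcp [ 0.5638 -0.0553 -0.0281] chute mm [-90.4216 -13.6282 -28.0544] tilt 34.897933867718386 F [-0.8518  0.5158  2.458 ] gap 0.99
q [-0.2309  1.0524  1.2286 -0.1176  1.4605 -0.1558]
rot [-0.0018 -0.      0.0002]
shift cm [-0.0128 -0.2402  0.8592]
```

View pics/s8c.png

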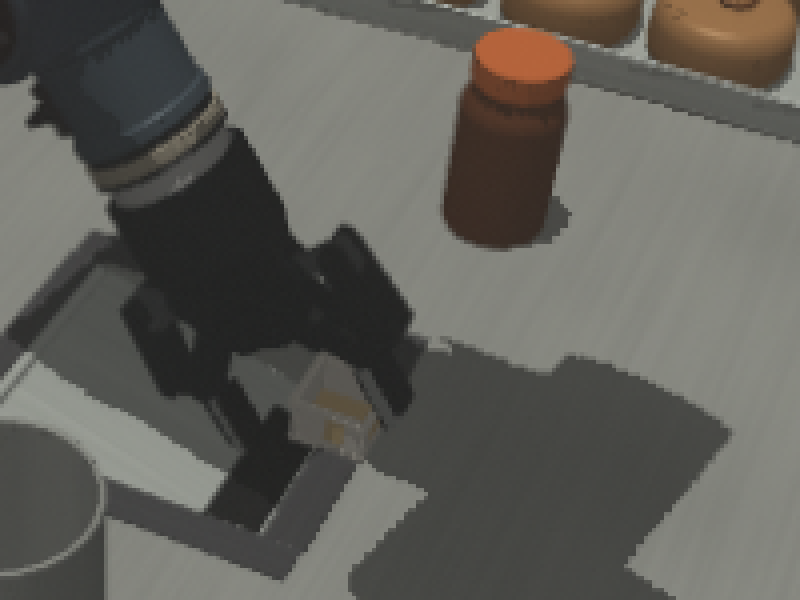

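View pics/w8.png

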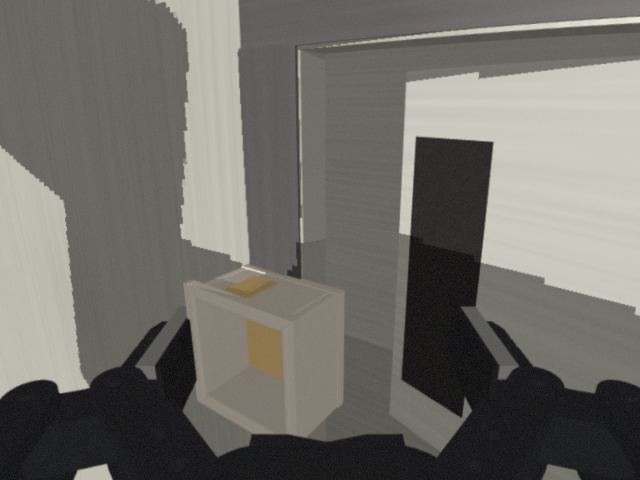

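```bash
python3 -m handwheel '[0,-0.25,0.36,0,0,0,8.5, 0,-0.5,0.72,0,0,0,8.5, 0,-0.75,1.07,0,0,0,8.5, 0,-1,1.43,0,0,0,8.5, 0,-1.15,1.64,0,0,0,8.5, 0,-1.15,1.64,0,0,0,8.5]'; python3 - <<'E'
from st import *
s,M=show(35,(-60,-13.5,-31))
w=manip.snapshot("wrist");cv2.imwrite('pics/w9.png',w['frame'][:,:,::-1])
d=manip.snapshot('side');cv2.imwrite('pics/s9c.png',cv2.resize(d['frame'][70:220,300:500,::-1],None,fx=4,fy=4,interpolation=0))
E
```

```text
t: 9.5
tcp_pos: [0.5836, -0.0558, -0.0282]
tool_rot: [-0.619, 0.635, -0.331, 0.323]
force: [-0.1, -0.1, 3.7]
finger_gap: 0.994
t 9.5 tcp [ 0.5836 -0.0558 -0.0282] chute mm [-70.551  -13.5897 -28.2397] tilt 34.89611885273303 F [-0.0773 -0.1153  3.7378] gap 0.994
q [-0.2255  1.0719  1.1662 -0.1141  1.5036 -0.1567]
rot [-0.0018  0.      0.0002]
shift cm [-0.0089 -0.3772  1.0233]
```

View pics/s9c.png

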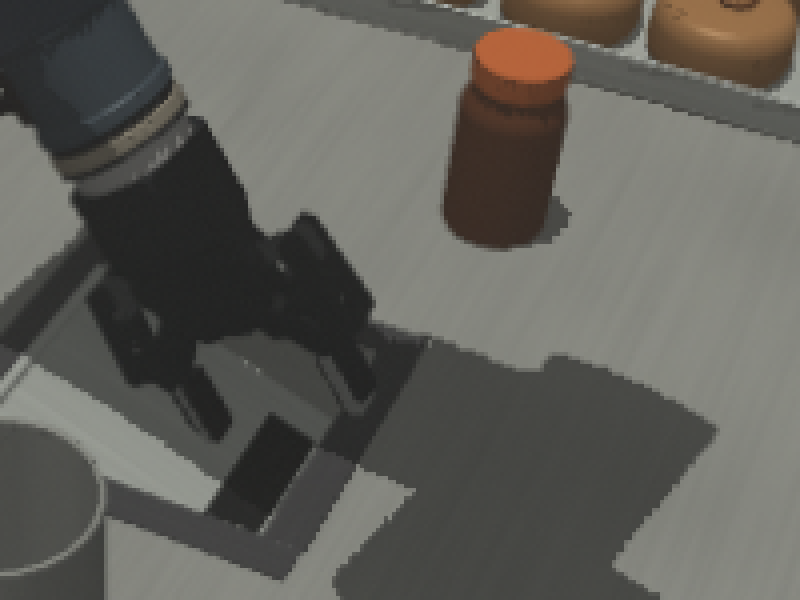

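View pics/w9.png

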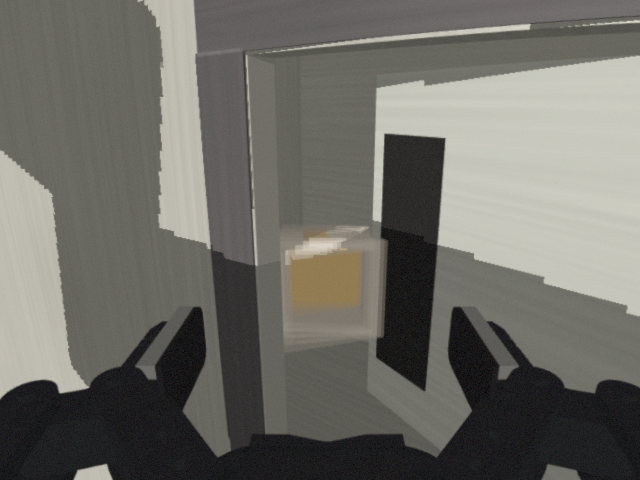

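```bash
python3 -m handwheel '[0,0,0,0,0,0,8.5, 0,0,0,0,0,0,8.5, 0,0,0,0,0,0,8.5, 0,0,0,0,0,0,8.5]'; python3 - <<'E'
from st import *
s,M=show(35)
w=manip.snapshot("wrist");cv2.imwrite('pics/w10.png',w['frame'][:,:,::-1])
P=cloud(w);toC=lambda p:(C.T@(p-CH).T).T*1000
np.set_printoptions(suppress=True,precision=0)
for v in range(200,420,20):print(v,[toC(P[v,u][None])[0].round(0).tolist() for u in range(280,400,24)])
E
```

```text
t: 9.93
tcp_pos: [0.5827, -0.0558, -0.0278]
tool_rot: [-0.619, 0.635, -0.331, 0.322]
force: [0.4, -0.0, 3.2]
finger_gap: 0.993
t 9.93 tcp [ 0.5827 -0.0558 -0.0278] chute mm [-71.4221 -13.6395 -27.8236] tilt 34.964016630338236 F [ 0.3874 -0.0099  3.2332] gap 0.993
q [-0.2257  1.0711  1.1681 -0.1144  1.5037 -0.1566]
rot [-0.0006 -0.0001  0.0002]
200 [[-80.0, 29.0, -11.0], [-189.0, -11.0, -163.0], [-138.0, 2.0, -123.0], [-120.0, 4.0, -125.0], [-65.0, 24.0, -54.0]]
220 [[-80.0, 22.0, -10.0], [-190.0, -28.0, -163.0], [-138.0, -11.0, -123.0], [-119.0, -8.0, -124.0], [-65.0, 15.0, -53.0]]
240 [[-79.0, 15.0, -9.0], [-190.0, -45.0, -164.0], [-138.0, -25.0, -123.0], [-120.0, -22.0, -124.0], [-64.0, 7.0, -53.0]]
260 [[-79.0, 8.0, -9.0], [-189.0, -62.0, -162.0], [-166.0, -58.0, -164.0], [-144.0, -53.0, -165.0], [-63.0, -2.0, -52.0]]
280 [[-79.0, 0.0, -8.0], [-189.0, -80.0, -162.0], [-166.0, -75.0, -163.0], [-143.0, -70.0, -164.0], [-63.0, -11.0, -53.0]]
300 [[-79.0, -8.0, -8.0], [-190.0, -99.0, -162.0], [-165.0, -93.0, -163.0], [-143.0, -87.0, -164.0], [-63.0, -21.0, -53.0]]
320 [[-80.0, -16.0, -8.0], [-190.0, -118.0, -162.0], [-166.0, -111.0, -163.0], [-141.0, -103.0, -162.0], [-63.0, -31.0, -52.0]]
340 [[-79.0, -24.0, -7.0], [-171.0, -120.0, -137.0], [-155.0, -119.0, -148.0], [-139.0, -119.0, -158.0], [-62.0, -40.0, -52.0]]
360 [[-80.0, -33.0, -7.0], [-153.0, -119.0, -114.0], [-138.0, -119.0, -124.0], [-124.0, -119.0, -134.0], [-62.0, -51.0, -52.0]]
380 [[-80.0, -42.0, -7.0], [-138.0, -119.0, -95.0], [-125.0, -119.0, -105.0], [-111.0, -119.0, -114.0], [-61.0, -61.0, -52.0]]
400 [[-80.0, -52.0, -7.0], [-126.0, -119.0, -79.0], [-113.0, -119.0, -87.0], [-100.0, -119.0, -96.0], [-87.0, -118.0, -104.0]]
```

View pics/w10.png

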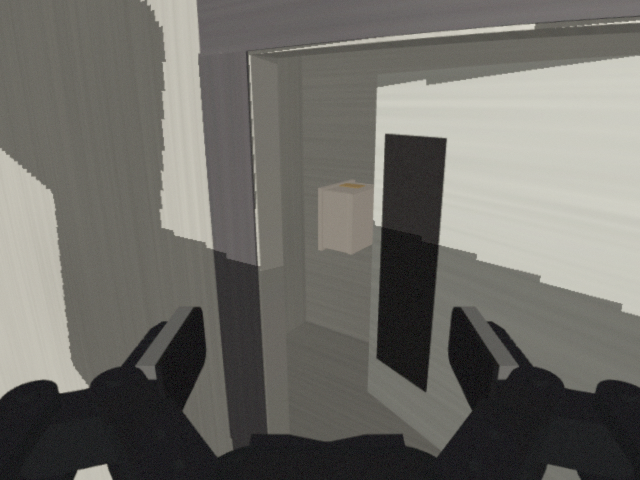

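```bash
python3 -m handwheel '[0,-0.8,-0.57,0,0,0,8.5, 0,-1.6,-1.15,0,0,0,8.5, 0,-2.4,-1.7,0,0,0,8.5, 0,-3.3,-2.3,0,0,0,8.5, 0,-4.1,-2.9,0,0,0,8.5, 0,-5.7,-4,0,0,0,8.5, 0,-8.2,-5.7,0,0,0,8.5, 0,-10.6,-7.5,0,0,0,8.5, 0,-12.3,-8.6,0,0,0,8.5, 0,-12.3,-8.6,0,0,0,8.5]';python3 -m handwheel '[0,0,0,0,0,0,8.5, 0,0,0,0,0,0,8.5, 0,0,0,0,0,0,8.5, 0,0,0,0,0,0,8.5, 0,0,0,0,0,0,8.5]'; python3 - <<'E'
from st import *
s,M=show(35)
for n in("wrist","side","top"):
  w=manip.snapshot(n);cv2.imwrite(f'pics/{n}11.png',w['frame'][:,:,::-1])
d=manip.snapshot("top");P=cloud(d)
for n,(x0,x1,y0,y1) in dict(jug=(265,330,195,270),shaker=(485,535,262,305)).items():
    q=P[y0:y1,x0:x1].reshape(-1,3);q=q[(q[:,2]>.1)&(q[:,2]<.13)];print(n,np.median(q,0))
E
```

```text
t: 10.82
tcp_pos: [0.5858, -0.0563, 0.1276]
tool_rot: [-0.618, 0.633, -0.335, 0.325]
force: [0.3, -0.5, 0.1]
finger_gap: 0.995
t: 11.23
tcp_pos: [0.5819, -0.0556, 0.1208]
tool_rot: [-0.619, 0.636, -0.33, 0.322]
force: [-0.2, 0.0, -0.0]
finger_gap: 0.997
t 11.23 tcp [ 0.5819 -0.0556  0.1208] chute mm [-72.2683 -13.4388 120.8408] tilt 35.14979550288731 F [-0.1632  0.0093 -0.0138] gap 0.997
q [-0.2257  0.8802  1.1535 -0.1151  1.7111 -0.1804]
rot [ 0.0026  0.0003 -0.0005]
jug [0.6583 0.1834 0.1172]
shaker [ 0.5525 -0.2535  0.1094]
```

View pics/side11.png

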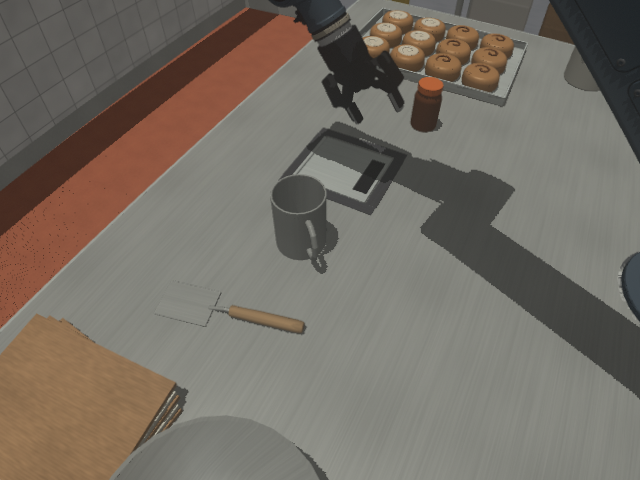

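View pics/wrist11.png

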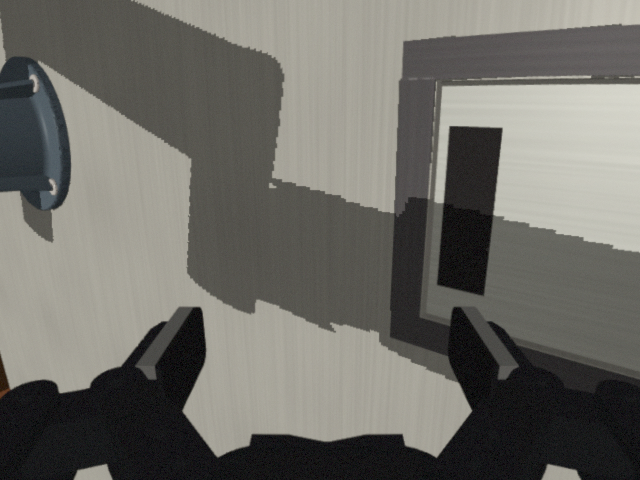

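View pics/top11.png

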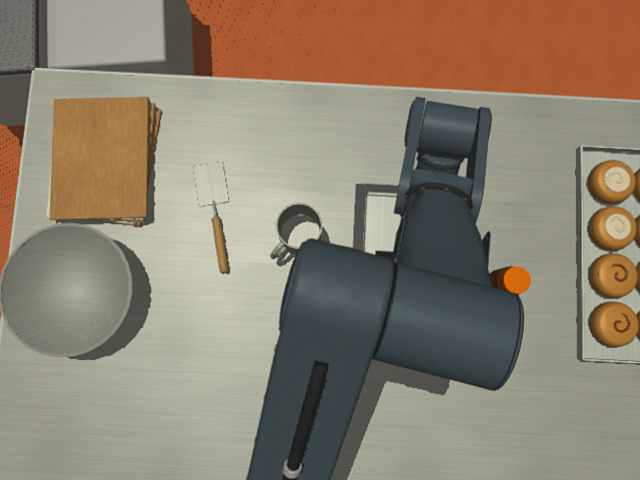

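```bash
python3 -m handwheel '[0,0,0,0,0,0,8.5, 0,0,0,0,0,0,8.5, 0,0,0,0,0,0,8.5, 0,0,0,0,0,0,8.5, 0,0,0,0,0,0,8.5, 0,0,0,0,0,0,8.5]'; python3 - <<'E'
from st import *
s,M=show()
for n in("wrist","side"):
    d=manip.snapshot(n);P=(cloud(d)-CH)@C*1000
    k=P.reshape(-1,3)
    for a in(-72,-50,-20,10,40):
        h=k[(abs(k[:,0]-a)<6)&(k[:,1]>-20)&(k[:,1]<65)&(abs(k[:,2])<70)]
        print(n,a,len(h),np.percentile(h[:,2],[10,50,90]) if len(h) else '')
    h=k[(abs(k[:,0]+125)<15)&(k[:,1]>0)&(k[:,1]<65)&(abs(k[:,2])<70)];print("worktop",np.median(h[:,2]))
E
```

```text
t: 11.93
tcp_pos: [0.5826, -0.0557, 0.1221]
tool_rot: [-0.619, 0.635, -0.331, 0.322]
force: [0.7, 0.5, -0.4]
finger_gap: 0.992
t 11.93 tcp [ 0.5826 -0.0557  0.1221] chute mm [-71.5454 -13.5425 122.1273] tilt 35.0020119498175 F [ 0.6804  0.4532 -0.4446] gap 0.992
q [-0.2256  0.8782  1.1526 -0.1152  1.7114 -0.1804]
wrist -72 2357 [-0.2304  0.7552  1.6646]
wrist -50 3095 [0.13   1.0823 2.0225]
wrist -20 3719 [-0.3807  0.5791  1.4766]
wrist 10 4469 [-0.3944  0.5773  1.5698]
wrist 40 49 [-0.519   0.5601  1.3528]
worktop 1.48919333746078
side -72 190 [-3.0837 -1.0194  0.5222]
side -50 175 [-2.071  -0.6606  0.844 ]
side -20 169 [-2.719  -1.1445  0.2848]
side 10 166 [-2.7507 -1.12    0.2747]
side 40 142 [-2.4552 -1.1141  0.2815]
worktop -0.2808325012415529
```

The flap is flat, about 1 mm below the worktop, so it is shut. Handing in.

```bash
python3 -c "
from station import manip
print(manip.sign_off())"
```

```text
the job is handed in; nothing more can be done
None
```

The pot is in the waste pan and the flap is shut. I handed the job in at about 12 s; no verdict was reported.

**What I did:** I slid the pot square to just short of the opening with the rear finger, then tilted the hand 35°. The front fingertip pressed the flap's push strip down while the rear finger pushed the pot over the edge. I held the flap down until the pot had dropped, then lifted the hand away.

**Last checks:**
- **Pot:** The wrist camera, looking through the held-open flap, showed the pot on the pan floor, lying on its side. It was about 90 mm from the pan's middle (x ≈ -130 mm, y ≈ -10 mm of the chute point). The flap hid it after that, so I could not look again.
- **Order of events:** I estimate the flap was open about 0.33 rad just after the pot dropped, from its edge about 53 mm down, with 3.2 N on the tool. These are my own estimates, because the scene gives no direct joint or contact reading.
- **Flap:** Both cameras put its top face about 1 mm below the worktop all along, so it is shut.
- **Jug, shaker and spatula:** They appear in the same places in the before and after pictures. I did not measure how far they might have moved. I never noticed contact with any of them.

**Disagreements:**
- **Fingertips:** The open fingertips measured about 24 mm behind the reported tool point, not 17 mm ahead as stated. I went down without touching anything where contact was expected, then worked from the measured value.
- **Calibration:** The top and wrist cameras disagreed by about 2 mm on where the edge of the opening is.

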